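# Select the filter on the tube fluorometer and start it

## Task

On the tube fluorometer, push the upright tab of the filter turret round until it points at the marker with the plus sign, then press the start button fully down and let it come up again. Only push, with the fingers: do not pinch the tab, and leave everything else on the instrument and the bench where it stands.

Things in the scene. Friction and masses are not known exactly. Their poses are not given: they have to be found in the camera images.
- fluorometer: White instrument fixed to the bench, 340 x 330 mm, 70 mm high. Origin on the bench under the turret's axis; x points to the button at its back, z up; its front (-x) looks at the robot within about 30 degrees. On its top, 115 mm from the axis, lie four fixed marker discs, at 65 and 130 degrees either way round from the front; which marker is at which place varies.
- turret_axis (a point): The turret's vertical axis at the flat top of the fluorometer (70 mm up). The turret is a black disc of radius 58 mm, its top 14 mm above the instrument's top, with flush windows and a low hub (radius 12 mm, 18 mm above the instrument's top). Within 150 mm of the axis only the tab stands higher than 25 mm above the instrument's top.
- turret (a joint): Angle of the turret (rad). 0: tab points to the fluorometer's front (-x of point turret_axis); positive is counter-clockwise seen from above. It starts near 0, swings freely to 2.7 either way between stops, needs about 0.08 N m (about 1.2 N at the tab), and stays where it is left (friction, no clicks).
- tab_top (a point): Middle of the top of the aluminium tab, 66 mm from the turret's axis: an upright plate on the turret's rim, 28 mm along the radius (52 to 80 mm from the axis), 14 mm thick, 30 mm tall; foot 19 mm, top 49 mm above the instrument's top. It stands on a flat strip 18 mm wide (46 to 80 mm from the axis) at foot height. Pressing both its side faces at once is a pinch.
- tab_aim (a point): The point the tab points at: 115 mm out from the turret's axis in the tab's direction (35 mm beyond the tab's outer end). It moves with the turret and falls on a marker's centre when the tab points exactly at it.
- tag_plus: The wanted marker: a white disc, 44 mm across and 4 mm thick, lying on the fluorometer's top, with a raised black plus sign (arms 36 mm end to end, 9 mm wide, 2 mm high). Origin: centre of its underside, 115 mm from the turret's axis. The three other discs of this size carry a ring, a single bar and a triangle.
- start (a joint): Travel of the start button (m): 0 up, 0.006 fully down (a 5 N spring brings it up again). It counts as pressed beyond 0.0045.
- start_top (a point): Centre of the top face of the round grey start button (28 mm across, in a black housing) on the fluorometer's top at its back edge, 125 mm from the turret's axis along +x of point turret_axis. It is pressed straight down.
- vial_a: Loose bystander, leave alone: a small capped vial, 24 mm across, 40 mm tall, standing on the fluorometer's front left corner (190 to 215 mm from the turret's axis). Origin: centre of its underside.
- vial_b: Loose bystander, leave alone: a vial like vial_a on the front right corner. Origin: centre of its underside.
- tip_box: Loose bystander, leave alone: blue pipette-tip box with clear lid, 120 x 85 x 85 mm, on the bench at the left. Origin: centre of its underside.
- tube_rack: Loose bystander, leave alone: black tube rack, 100 x 160 mm, 46 mm tall with its tubes, on the bench at the right. Origin: centre of its underside.
- spray_bottle: Loose bystander, leave alone: white spray bottle, 72 mm across, 195 mm tall, on the bench at the right. Origin: centre of its underside.
- timer: Loose bystander, leave alone: flat white timer, 65 x 65 x 18 mm, on the bench at the left. Origin: centre of its underside.
- beaker: Loose bystander, leave alone: clear beaker, 60 mm across, 80 mm tall, on the bench at the far left. Origin: centre of its underside.

How it is judged (in metres and radians):
On the way, in this order (a step that is already met when the one before it is completed fails the run):
1. the tab points at the plus marker (tab_aim within 13 mm of its centre, about 6 degrees) (horizontal distance between tab_aim and tag_plus below 0.013 m), for 0.2 s.
2. the start button is pressed down (beyond 4.5 mm) with the tab at the plus marker (value of joint start above 0.0045 m and horizontal distance between tab_aim and tag_plus below 0.013 m), for 0.05 s.
At the end, for the whole second after the job is handed in: The tab is at rest pointing at the plus marker (tab_aim within 13 mm of the marker's centre, about 6 degrees), the start button has been pressed since and is up again (travel under 1.5 mm) (horizontal distance between tab_aim and tag_plus below 0.013 m and velocity of joint turret between -0.05 and 0.05 rad/s and value of joint start below 0.0015 m); the robot touches nothing.
It fails at once if the start button is pressed (beyond 3 mm) while the tab does not point at the plus marker (more than 16 mm off) (value of joint start above 0.003 m and horizontal distance between tab_aim and tag_plus above 0.016 m).
It fails at once if the tab is pinched: the fingers press on both of its faces at once, over 1.5 N each (contact force between the fingers and turret_c4 above 1.5 N and contact force between the fingers and turret_c3 above 1.5 N).
It fails at once if a bystander is lifted, carried or pushed more than 15 mm (distance of any of vial_a, vial_b, tip_box, tube_rack, spray_bottle, timer, beaker from where it was at the start of the episode above 0.015 m).
It also fails if it takes over 48 s, if anything falls off the work surface, if the arm or the gripper's body presses on something with over 40 N, if the wrist force passes 120 N, or if a joint passes its speed limit or range.

## Robot

A 6-joint arm with a two-finger parallel gripper is mounted at the origin on the work surface. World frame = base frame: x ahead of the robot, y to its left, z up, the work surface at z = 0. Lengths are in mm, angles in rad, forces in N, time in s.
With the tool pointing down it reaches from about 350 to 775 mm from the base axis. Payload 7.3 kg.
Tool frame: the origin (TCP) lies at the very end of the fingers, on their centre line; the grasp point (between the pads) lies 19 mm behind it; z points along the fingers, y is the line along which they close (so a half turn about z gives the same grasp; the last joint's range is limited). The gripper opens to 92 mm and grips with 3 to 60 N. Pads are 19 mm wide; open, the fingers measure 130 mm over their backs; the gripper's body (75 mm by 190 mm) begins 47 mm behind the grasp point.
Start: joints at [1.06, 0.342, 1.524, -0, 1.275, -0.146], TCP at [187.287, 490.478, 226.741] pointing down, gripper open.
Joint ranges: [-2.53, 2.53], [-0.77, 2.02], [0.04, 2.7], [-1, 4.14], [0.28, 2.66], [-3.11, 3.11]. Speed limits (rad/s): [2.57, 2.57, 3.14, 3.14, 3.14, 3.14].

## Interface

Orientations are given as [roll, pitch, yaw] about the fixed x, y, z axes, in that order (R = Rz(yaw) Ry(pitch) Rx(roll)).
In Python, from plant import get_obs, vision, workorder gives the robot as it stands.
- The arm moves only by the shell command python3 -m pendant 'ROWS' [OPENING]. ROWS is a JSON object of lists of equal length, an entry for each row: "dp": the shift along the tool's x, y, z in m, a list of three; "rotation": the turn, a rotation vector about the tool's x, y, z in rad, a list of three. A call has 1 to 8 rows; each row is the pose to reach, as a shift and turn from the pose commanded when the call began, along the tool's axes at that moment; what a row does not reach only later rows make up. A row lasts 1/8 s, in which the tool goes at most 62.5 mm and 10.7 degrees, less where a joint would pass 70% of its speed; a pose out of reach is approached as far as the arm can. A call with a gripper value outside its range is refused whole. OPENING is the finger opening in m, from 0 to 0.0918, set as the call begins (- or left out, the last holds). The fingers move at their own pace and stop on an object; the grip force is fixed at half the most. Time passes only in rows, so rows that repeat a pose let the fingers close. It gives the time, the measured TCP pose, the force, the opening and the grip force at its end, in the units of the state.
- get_obs(): the state, without advancing time (a new reading comes with each control period).
- vision.capture(name): name is "scene" or "top" or "wrist"; returns a dict with "pixels" (400x640x3 uint8, red, green, blue), "vfov" (degrees; the focal length in pixels is half the picture's height over the tangent of half this angle, whatever the lens; pixels are square), "cx", "cy" (the principal point, pixels), "pose" (4x4, takes a point from camera to world coordinates); the wrist camera has in their place "T_tool_cam" (4x4, takes a point from camera to tool coordinates, whose origin is the TCP and whose axes are the flange's). Camera axes: x right, y up, looking along -z (the intrinsics and any distortion apply to the point x, -y, -z); pixel columns grow to the right and rows downward; lengths in mm; the calibration is good to about 2 mm. A picture is of the moment at which its call begins: read the wrist's pose just before it. There is no depth.
- workorder.close_job(): hands the job in; it is judged then, once.
The state is a dict: "time": time; "joint_positions": joint angles; "dq": joint speeds; "tau": joint torques, N m; "tool_pos": TCP position; "tcp_rot": TCP orientation; "contact_force": force on the tool from outside, world axes, zero at the start; "moment": the same for the moment, N m; "grip_width": finger opening in mm; "finger_force": force on a finger pad.
Only numpy, scipy, OpenCV 4.12 (cv2) and the standard library are available. Lean on these libraries where they do the work, as an engineer would, in place of code of your own. Each camera call takes 0.05 s, during which the arm holds its last target. There are 200 camera calls.

## Working session

There is one attempt and no reset: what is moved stays moved. The work goes in short steps, Python scripts to look and compute and a shell command to move; the robot and the scene stay as the last step left them, time stands still between calls to the robot, and variables do not carry over. Pictures are saved under pics/ and viewed, at most 10 in all, crops included, and the job is handed in when it is done.

```bash
mkdir -p pics; ls
python3 - <<'E'
from plant import get_obs, vision
import cv2
o=get_obs(); print(o)
for n in("top","scene"):
    c=vision.capture(n); print(n,{k:v for k,v in c.items() if k!="pixels"})
    cv2.imwrite(f"pics/{n}1.png",c["pixels"][:,:,::-1])
E
```

```text
pics
{'time': 0.0, 'joint_positions': array([ 1.05999529e+00,  3.42705437e-01,  1.52500868e+00,  1.48214220e-05,
        1.27535577e+00, -1.46014504e-01]), 'dq': array([-0.00021495,  0.00067502, -0.00144828,  0.00094326, -0.00033833,
       -0.00065871]), 'tau': array([ 1.15997234e-03, -4.31248677e+01, -2.44226342e+01,  7.18008773e-02,
        5.61328093e-02, -1.44677829e-04]), 'tool_pos': array([187.08325379, 490.11832395, 226.05682403]), 'tcp_rot': array([-3.14013320e+00, -2.28954195e-04,  2.77680162e+00]), 'contact_force': array([-0.33199664,  0.06043136,  0.04064059]), 'moment': array([-0.04281371, -0.01385098, -0.01924799]), 'finger_force': 0.0, 'grip_width': 92.0905281139394}
top {'vfov': 49.8927521679054, 'cx': 313.99284702602483, 'cy': 202.06670682210375, 'pose': array([[-2.09375940e-02,  9.77473948e-01, -2.10014997e-01,
         2.13951211e+02],
       [-9.99761510e-01, -2.17743942e-02, -1.67274944e-03,
         1.77272978e+01],
       [-6.20801834e-03,  2.09929887e-01,  9.77696734e-01,
         1.49600377e+03],
       [ 0.00000000e+00,  0.00000000e+00,  0.00000000e+00,
         1.00000000e+00]])}
scene {'vfov': 46.44842428384524, 'cx': 321.46593607677374, 'cy': 193.102464381337, 'pose': array([[ 8.21579012e-01, -3.73182066e-01,  4.30979203e-01,
         1.08276671e+03],
       [ 5.69881084e-01,  5.58292925e-01, -6.02946566e-01,
        -7.80318509e+02],
       [-1.56037949e-02,  7.40975139e-01,  6.71351149e-01,
         9.89542393e+02],
       [ 0.00000000e+00,  0.00000000e+00,  0.00000000e+00,
         1.00000000e+00]])}
```

View pics/top1.png

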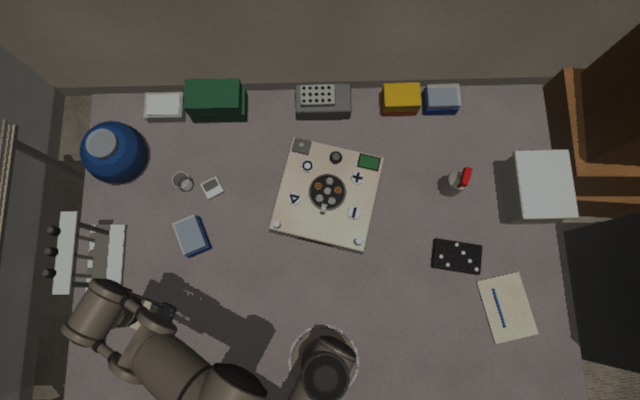

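View pics/scene1.png

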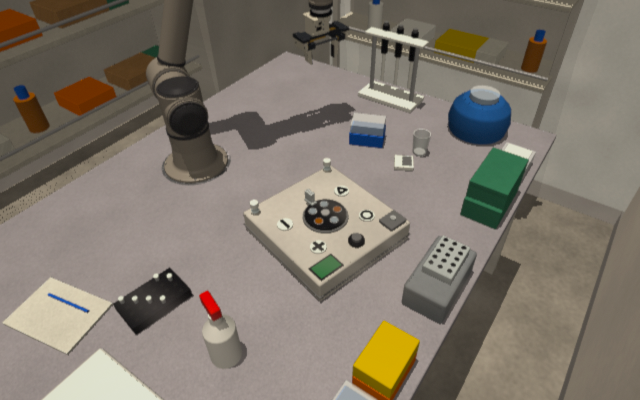

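The top view shows the fluorometer centred near (327,192), with the plus marker at about (357,177), the button at (336,157) and the tab at about (323,208). I'll enlarge that part to read it more exactly.

Run:
```python
import cv2
a=cv2.imread("pics/top1.png")[135:255,262:392]
cv2.imwrite("pics/topc.png",cv2.resize(a,None,fx=5,fy=5,interpolation=cv2.INTER_CUBIC)[:600])
b=cv2.imread("pics/scene1.png")[150:300,238:418]
cv2.imwrite("pics/scenec.png",cv2.resize(b,None,fx=4,fy=4,interpolation=cv2.INTER_CUBIC))
```

```text
(no output)
```

View pics/topc.png

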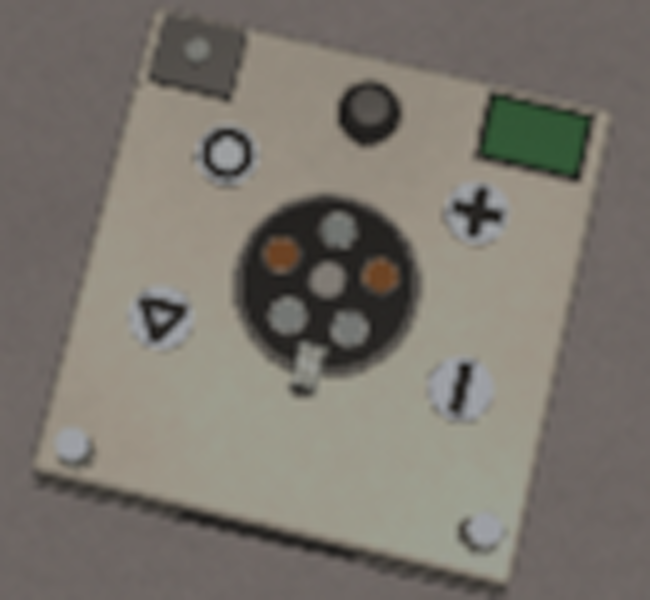

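View pics/scenec.png

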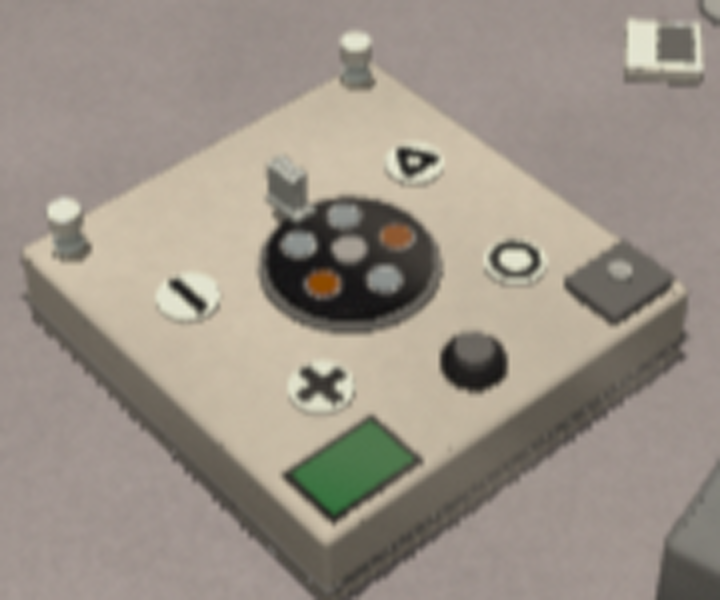

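The enlarged top crop gives these pixel positions: ring (226,154), plus (476,213), triangle (161,318), bar (460,388), button (370,108), hub (327,280) and tab top about (309,357). In the scene crop they are ring (515,262), plus (321,386), triangle (415,163), bar (188,297), button (474,348), hub (349,250) and tab top (287,165). The plus marker is at the back right. I'll fit the instrument pose to these points from both cameras.

```bash
cat > h.py <<'E'
import numpy as np
from scipy.spatial.transform import Rotation as R
def proj(c,P):
    T=np.linalg.inv(c["pose"]); p=T[:3,:3]@P+T[:3,3]; f=200/np.tan(np.radians(c["vfov"])/2)
    return np.array([c["cx"]+f*p[0]/-p[2], c["cy"]-f*p[1]/-p[2]])
E
python3 - <<'E'
from h import *
from plant import vision,get_obs
from scipy.optimize import least_squares
cs={n:vision.capture(n) for n in("top","scene")}
px={"top":(dict(ring=(226,154),plus=(476,213),tri=(161,318),bar=(460,388),but=(370,108),hub=(327,280),tab=(309,357)),5,(262,135)),
"scene":(dict(ring=(515,262),plus=(321,386),tri=(415,163),bar=(188,297),but=(474,348),hub=(349,250),tab=(287,165)),4,(238,150))}
pol=lambda r,a,z:(r*np.cos(a),r*np.sin(a),z)
d=np.radians
def pts(q):
    x,y,w,bz,th=q
    # angles about +z from -x front
    L=dict(hub=(0,0,88),but=(125,0,bz),tab=pol(66,np.pi+th,119))
    for n,a in dict(plus=130,bar=65,tri=-65,ring=-130).items(): L[n]=pol(115,np.pi+d(a),75)
    return {n:R.from_euler('z',w).apply(v)+[x,y,0] for n,v in L.items()}
def res(q):
    P=pts(q[:5]); r=[]
    for i,n in enumerate(cs):
        D,s,o=px[n]
        for k,v in D.items():
            r.append(proj(cs[n],P[k])-((np.array(v)+.5)/s-.5+o))
    return np.ravel(r)
s=least_squares(res,[400,0,-.2,95,0],loss='soft_l1'); print(s.x); print(res(s.x).reshape(-1,2).round(2))
P=pts(s.x); print({k:v.round(1) for k,v in P.items()}); print(get_obs()["time"])
E
```

```text
[ 5.55285655e+02 -2.65271323e+01 -2.60328568e-01  8.74981073e+01
  6.48974979e-03]
[[ 0.77 -0.16]
 [ 0.75 -0.33]
 [ 0.46 -0.31]
 [ 0.75 -0.05]
 [ 0.41 -0.13]
 [ 0.6  -0.12]
 [-0.1   1.35]
 [ 0.24 -1.08]
 [ 0.2  -0.6 ]
 [-0.06 -0.92]
 [ 0.12 -0.9 ]
 [ 0.29  0.08]
 [ 0.31 -0.79]
 [ 0.2   0.18]]
{'hub': array([555.3, -26.5,  88. ]), 'but': array([676.1, -58.7,  87.5]), 'tab': array([491.4, -10. , 119. ]), 'plus': array([ 604. , -130.7,   75. ]), 'bar': array([ 481.5, -114.7,   75. ]), 'tri': array([535.1,  86.7,  75. ]), 'ring': array([649.4,  39.6,  75. ])}
0.2
```

```bash
cat >> h.py <<'E'
A=np.array([555.3,-26.5])
def go(x,y,z,yaw):
    from plant import get_obs
    o=get_obs(); C=R.from_euler('xyz',o["tcp_rot"]); T=R.from_euler('xyz',[np.pi,0,np.radians(yaw)])
    print("t",o["time"],"dp",(C.inv().apply(np.array([x,y,z])-o["tool_pos"])/1000).round(4).tolist(),"rot",(C.inv()*T).as_rotvec().round(4).tolist(),"F",o["contact_force"].round(1),"pos",o["tool_pos"].round(1),np.degrees(o["tcp_rot"]).round(1))
def behind(phi,gap,r=66):  # phi world deg of tab; gap from tab mid-plane, clockwise side
    p=np.radians(phi); return A+r*np.array([np.cos(p),np.sin(p)])-gap*np.array([-np.sin(p),np.cos(p)])
E
python3 -c "
from h import *
go(*behind(165.5,46),190,75.5)"
```

```text
t 0.2 dp [-0.4576, -0.313, 0.0365] rot [-0.0008, 0.0005, 1.4591] F [ 0.7 -0.4 -0.4] pos [187.2 490.3 226.3] [-180.    -0.   159.1]
```

```bash
python3 -m pendant '{"dp":[[-0.03,-0.02,0.0],[-0.08,-0.055,0.0],[-0.13,-0.09,0.0],[-0.18,-0.123,0.0],[-0.23,-0.157,0.0],[-0.28,-0.19,0.0],[-0.33,-0.226,0.0],[-0.38,-0.26,0.0]],"rotation":[[0,0,0.1],[0,0,0.25],[0,0,0.42],[0,0,0.6],[0,0,0.78],[0,0,0.95],[0,0,1.12],[0,0,1.25]]}' 0
python3 -c "
from h import *
go(*behind(165.5,46),190,75.5)"
```

```text
time: 1.2
tool_pos: [450.3, 110.1, 226.8]
tcp_rot: [3.141, -0.0, 1.522]
contact_force: [0.9, 1.6, -0.1]
grip_width: 16.5
finger_force: 0.0
t 1.2 dp [-0.0729, 0.0562, 0.0368] rot [0.0003, -0.0003, 0.2041] F [ 0.9  1.6 -0.1] pos [450.3 110.1 226.8] [180.   -0.   87.2]
```

```bash
python3 -m pendant '{"dp":[[-0.03,0.022,0.015],[-0.06,0.045,0.03],[-0.073,0.056,0.037],[-0.073,0.056,0.037],[-0.073,0.056,0.037]],"rotation":[[0,0,0.1],[0,0,0.18],[0,0,0.204],[0,0,0.204],[0,0,0.204]]}' 0
python3 - <<'E'
from h import *
from plant import get_obs,vision
import cv2
go(*behind(165.5,46),190,75.5)
c=vision.capture("wrist"); cv2.imwrite("pics/w1.png",c["pixels"][:,:,::-1]); print({k:v for k,v in c.items() if k!="pixels"})
E
```

```text
time: 1.82
tool_pos: [501.8, 37.6, 190.1]
tcp_rot: [3.142, -0.0, 1.324]
contact_force: [-0.2, 0.6, 0.4]
grip_width: 0.2
finger_force: 0.0
t 1.825 dp [-0.0027, 0.0018, 0.0001] rot [0.0001, -0.0005, 0.0067] F [-0.2  0.6  0.4] pos [501.8  37.6 190.1] [180.   -0.   75.9]
{'vfov': 58.648302979858805, 'cx': 323.6173096100948, 'cy': 198.5845199939044, 'T_tool_cam': array([[ 9.14797334e-04,  9.50463179e-01,  3.10835823e-01,
         8.54781141e+01],
       [ 9.99999526e-01, -9.73203623e-04,  3.28060913e-05,
        -5.80956046e-01],
       [ 3.33687531e-04,  3.10835645e-01, -9.50463619e-01,
        -1.57694754e+02],
       [ 0.00000000e+00,  0.00000000e+00,  0.00000000e+00,
         1.00000000e+00]])}
```

View pics/w1.png

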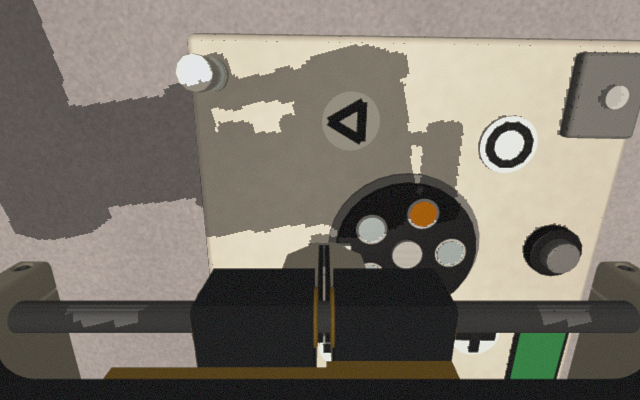

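The wrist view shows the closed fingers at the bottom middle, with the triangle at (351,121), the ring at (508,145), the hub at (407,254) and the button top at (564,258). I'll use these to check the axis.

Run:
```python
from h import *
from plant import get_obs,vision
from scipy.optimize import least_squares
o=get_obs(); c=vision.capture("wrist"); T=np.eye(4); T[:3,:3]=R.from_euler('xyz',o["tcp_rot"]).as_matrix(); T[:3,3]=o["tool_pos"]; c["pose"]=T@c["T_tool_cam"]
D=dict(tri=(351,121),ring=(508,145),hub=(407,254),but=(564,258))
def res(q):
    x,y,w,bz=q; L=dict(hub=(0,0,88),but=(125,0,bz))
    for n,a in dict(tri=-65,ring=-130).items():
        p=np.pi+np.radians(a); L[n]=(115*np.cos(p),115*np.sin(p),75)
    return np.ravel([proj(c,R.from_euler('z',w).apply(L[k])+[x,y,0])-v for k,v in D.items()])
s=least_squares(res,[555,-26,-.26,88]); print(s.x,res(s.x).round(1))
go(*behind(165.5,46),100,75.5)
```

```text
[ 5.55350622e+02 -2.42308082e+01 -2.57607958e-01  9.17029522e+01] [-0.6  0.   1.  -0.6 -0.1  0.5 -0.2  0.3]
t 1.925 dp [-0.0029, 0.0016, 0.0904] rot [0.0008, -0.0005, 0.007] F [ 0.9  0.4 -0.8] pos [501.9  37.7 190.4] [180.   -0.   75.9]
```

```bash
sed -i 's/^A=.*/A=np.array([555.3,-25.0])/' h.py; python3 -m pendant '{"dp":[[-0.002,0.0016,0.02],[-0.002,0.0016,0.05],[-0.002,0.0016,0.08],[-0.002,0.0016,0.09],[-0.01,0.0016,0.09],[-0.018,0.0016,0.09],[-0.023,0.0016,0.09],[-0.023,0.0016,0.09]],"rotation":[[0,0,0.007],[0,0,0.007],[0,0,0.007],[0,0,0.007],[0,0,0.007],[0,0,0.007],[0,0,0.007],[0,0,0.007]]}' 0
python3 - <<'E'
from h import *
go(*behind(165.5,17),100,75.5)
for k in range(1,9):
    d=.085*k; print(round(d,3),((-17*(1-np.cos(d))-66*np.sin(d))/1000).round(4),((66*(1-np.cos(d))-17*np.sin(d))/1000).round(4))
E
```

```text
time: 2.92
tool_pos: [498.4, 13.4, 100.3]
tcp_rot: [3.14, -0.0, 1.315]
contact_force: [0.1, 0.4, -0.2]
grip_width: 0.5
finger_force: 0.0
t 2.925 dp [-0.0059, -0.0013, 0.0003] rot [0.0012, -0.0003, -0.0029] F [ 0.1  0.4 -0.2] pos [498.4  13.4 100.3] [179.9  -0.   75.3]
0.085 -0.0057 -0.0012
0.17 -0.0114 -0.0019
0.255 -0.0172 -0.0022
0.34 -0.023 -0.0019
0.425 -0.0287 -0.0011
0.51 -0.0344 0.0001
0.595 -0.0399 0.0018
0.68 -0.0453 0.004
```

```bash
python3 -m pendant '{"dp":[[-0.006,-0.001,0],[-0.0117,-0.0022,0],[-0.0174,-0.0029,0],[-0.0232,-0.0032,0],[-0.029,-0.0029,0],[-0.0347,-0.0021,0],[-0.0404,-0.0009,0],[-0.0459,0.0008,0]],"rotation":[[0,0,0],[0,0,-0.085],[0,0,-0.17],[0,0,-0.255],[0,0,-0.34],[0,0,-0.425],[0,0,-0.51],[0,0,-0.595]]}' 0
python3 - <<'E'
from h import *
from plant import get_obs,vision
import cv2
phi=np.degrees(get_obs()["tcp_rot"][2])+90; print(phi); go(*behind(phi,17),100,phi-90)
c=vision.capture("scene"); cv2.imwrite("pics/s2.png",cv2.resize(c["pixels"][130:280,228:428,::-1],None,fx=4,fy=4,interpolation=cv2.INTER_CUBIC))
E
```

```text
time: 3.92
tool_pos: [487.0, -30.7, 99.8]
tcp_rot: [-3.141, -0.001, 1.914]
contact_force: [0.8, 1.9, 1.2]
grip_width: 0.4
finger_force: 0.6
199.64599108509088
t 3.925 dp [-0.0006, 0.0002, -0.0002] rot [-0.0002, -0.0006, 0.0] F [0.8 1.9 1.2] pos [487.  -30.7  99.8] [-180.    -0.   109.6]
```

View pics/s2.png

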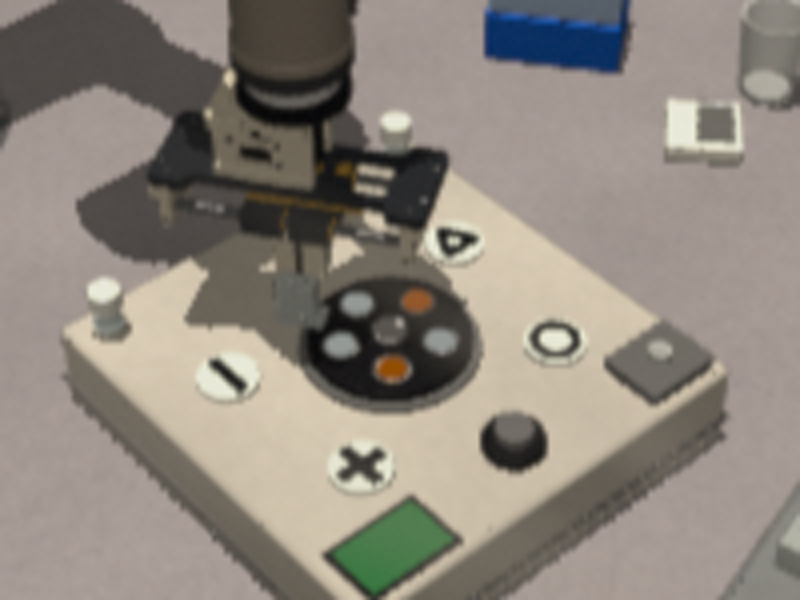

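The scene crop shows the fingers behind the tab, which is at about (300,295). The turret is following the push, and the vials are clear. I'll carry on along the arc.

```bash
for i in 1; do python3 -m pendant '{"dp":[[-0.0057,-0.0012,0],[-0.0114,-0.0019,0],[-0.0172,-0.0022,0],[-0.023,-0.0019,0],[-0.0287,-0.0011,0],[-0.0344,0.0001,0],[-0.0399,0.0018,0],[-0.0453,0.004,0]],"rotation":[[0,0,-0.085],[0,0,-0.17],[0,0,-0.255],[0,0,-0.34],[0,0,-0.425],[0,0,-0.51],[0,0,-0.595],[0,0,-0.68]]}' 0; done
python3 - <<'E'
from h import *
from plant import get_obs
phi=np.degrees(get_obs()["tcp_rot"][2])+90; print(phi); go(*behind(phi,17),100,phi-90)
E
```

```text
time: 4.97
tool_pos: [505.7, -72.1, 99.5]
tcp_rot: [-3.141, -0.001, 2.592]
contact_force: [-2.0, 0.4, -0.0]
grip_width: 0.3
finger_force: 0.6
238.52801188984466
t 4.975 dp [-0.0007, 0.0001, -0.0005] rot [-0.0004, -0.0013, 0.0] F [-2.   0.4 -0. ] pos [505.7 -72.1  99.5] [-1.800e+02 -1.000e-01  1.485e+02]
```

```bash
python3 -m pendant '{"dp":[[-0.0057,-0.0012,0],[-0.0114,-0.0019,0],[-0.0172,-0.0022,0],[-0.023,-0.0019,0],[-0.0287,-0.0011,0],[-0.0344,0.0001,0],[-0.0399,0.0018,0],[-0.0453,0.004,0]],"rotation":[[0,0,-0.085],[0,0,-0.17],[0,0,-0.255],[0,0,-0.34],[0,0,-0.425],[0,0,-0.51],[0,0,-0.595],[0,0,-0.68]]}' 0
python3 - <<'E'
from h import *
from plant import get_obs
phi=np.degrees(get_obs()["tcp_rot"][2])+90; print(phi); go(*behind(phi,17),100,phi-90)
for k in range(1,5):
    d=np.radians(15)*k/4; print(round(d,3),((-17*(1-np.cos(d))-66*np.sin(d))/1000).round(4),((66*(1-np.cos(d))-17*np.sin(d))/1000).round(4))
E
```

```text
time: 5.98
tool_pos: [546.4, -92.6, 99.5]
tcp_rot: [3.142, -0.001, -3.011]
contact_force: [-1.3, -0.6, 0.3]
grip_width: 0.4
finger_force: 0.9
-82.50890053648641
t 5.975 dp [-0.0006, -0.0001, -0.0005] rot [0.0, -0.0014, -0.0] F [-1.3 -0.6  0.3] pos [546.4 -92.6  99.5] [ 1.800e+02 -1.000e-01 -1.725e+02]
0.065 -0.0044 -0.001
0.131 -0.0088 -0.0017
0.196 -0.0132 -0.002
0.262 -0.0177 -0.0022
```

```bash
python3 -m pendant '{"dp":[[-0.0044,-0.001,0],[-0.0088,-0.0017,0],[-0.0132,-0.002,0],[-0.0155,-0.0021,0],[-0.0177,-0.0022,0],[-0.0177,-0.0022,0]],"rotation":[[0,0,-0.065],[0,0,-0.13],[0,0,-0.196],[0,0,-0.229],[0,0,-0.262],[0,0,-0.262]]}' 0
python3 - <<'E'
from h import *
from plant import get_obs,vision
import cv2
phi=np.degrees(get_obs()["tcp_rot"][2])+90; print(phi); go(*behind(phi,17),100,phi-90)
c=vision.capture("scene"); cv2.imwrite("pics/s3.png",cv2.resize(c["pixels"][170:270,270:380,::-1],None,fx=6,fy=6,interpolation=cv2.INTER_CUBIC))
E
```

```text
time: 6.72
tool_pos: [564.8, -92.2, 99.6]
tcp_rot: [3.141, 0.0, -2.751]
contact_force: [-0.9, -0.6, 0.3]
grip_width: 0.2
finger_force: 0.5
-67.60403149900853
t 6.725 dp [0.0002, -0.0003, -0.0004] rot [0.0002, 0.0, 0.0] F [-0.9 -0.6  0.3] pos [564.8 -92.2  99.6] [ 180.     0.  -157.6]
```

View pics/s3.png

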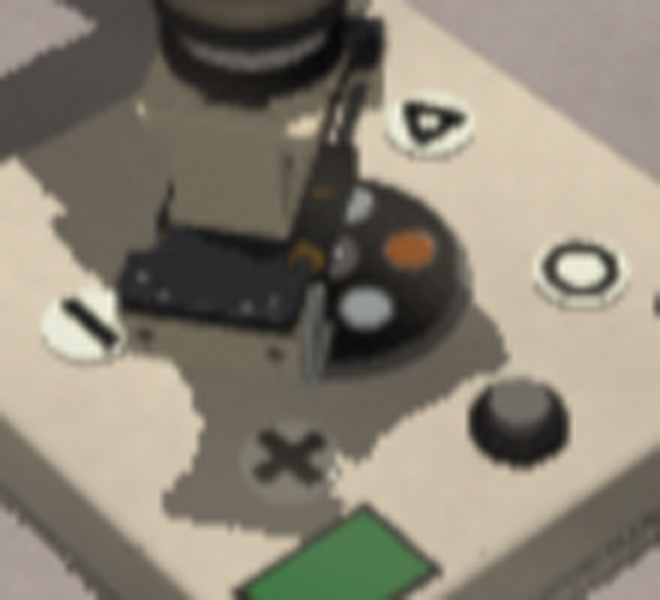

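The tab is now edge-on at about (318,335), with the plus at (290,457), so it is nearly there. I'll push the last 2.6°, back off, lift and check.

```bash
python3 -m pendant '{"dp":[[-0.0015,-0.0004,0],[-0.003,-0.0007,0],[-0.003,-0.0007,0],[-0.003,-0.0007,0],[0.004,-0.0007,0],[0.018,-0.0007,0],[0.03,-0.0007,-0.02],[0.03,-0.0007,-0.07]],"rotation":[[0,0,-0.022],[0,0,-0.045],[0,0,-0.045],[0,0,-0.045],[0,0,-0.045],[0,0,-0.045],[0,0,-0.045],[0,0,-0.045]]}' 0
python3 -m pendant '{"dp":[[0.0,0,-0.03],[-0.05,0,-0.06],[-0.1,0,-0.06],[-0.1,0,-0.06],[-0.1,0,-0.06]],"rotation":[[0,0,0],[0,0,0],[0,0,0],[0,0,0],[0,0,0]]}' 0
python3 - <<'E'
from h import *
from plant import get_obs,vision
import cv2
o=get_obs(); c=vision.capture("wrist"); T=np.eye(4); T[:3,:3]=R.from_euler('xyz',o["tcp_rot"]).as_matrix(); T[:3,3]=o["tool_pos"]; c["pose"]=T@c["T_tool_cam"]
print(o["time"],o["tool_pos"])
np.savez("w2.npz",**c)
for ph in (290,295,300):
    p=np.radians(ph); print(ph,[proj(c,np.array([*(A+r*np.array([np.cos(p),np.sin(p)])),z])).round(0).tolist() for r,z in((52,119),(80,119),(115,76))])
cv2.imwrite("pics/w2.png",c["pixels"][:,:,::-1])
E
```

```text
time: 7.78
tool_pos: [534.4, -104.5, 168.4]
tcp_rot: [3.137, -0.004, -2.706]
contact_force: [1.4, -0.5, -0.2]
grip_width: 0.5
finger_force: 0.0
time: 8.4
tool_pos: [627.0, -62.4, 229.2]
tcp_rot: [3.141, -0.001, -2.705]
contact_force: [0.7, -0.9, 0.3]
grip_width: 0.5
finger_force: 0.0
8.4 [626.95956233 -62.40704032 229.16882682]
290 [[339.0, 127.0], [301.0, 123.0], [263.0, 114.0]]
295 [[338.0, 133.0], [301.0, 133.0], [263.0, 126.0]]
300 [[339.0, 139.0], [302.0, 142.0], [264.0, 138.0]]
```

View pics/w2.png

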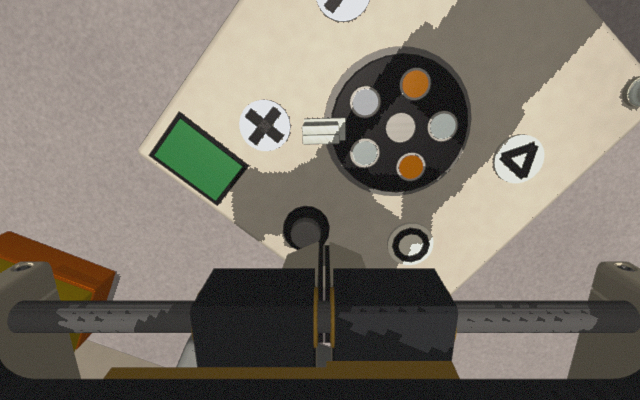

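The plus is at (265,126), the hub at (400,127), and the tab at x 302–344, y about 118–144. An enlarged crop of the tab will give its angle.

Run:
```python
import numpy as np,cv2
p=np.load("w2.npz")["pixels"][80:175,235:360,::-1]
cv2.imwrite("pics/w2c.png",cv2.resize(p,None,fx=6,fy=6,interpolation=cv2.INTER_CUBIC))
```

```text
(no output)
```

View pics/w2c.png

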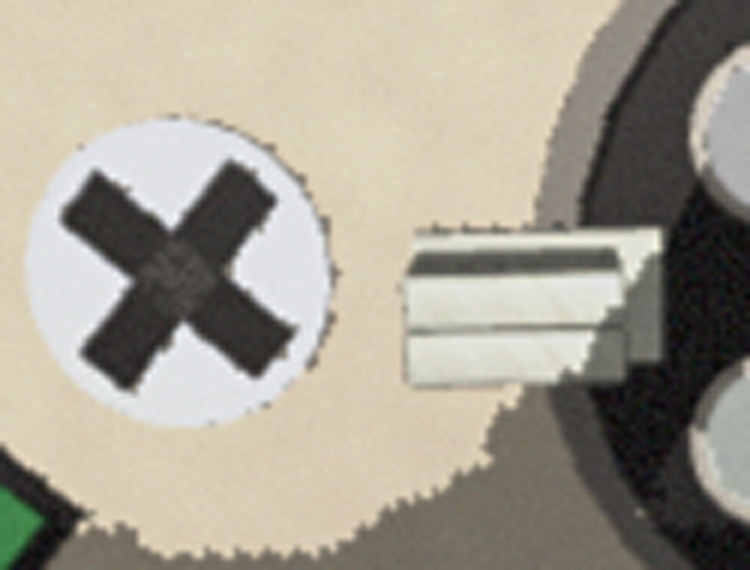

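The tab's top centre line runs from about (302.5,135) to (339,135) in the full picture. That makes the tab angle about 296° against a target of 295°, so it is in tolerance. Next I'll locate the button from its top face at (306,230) and work out the move.

Run:
```python
from h import *
from scipy.optimize import least_squares
c=dict(np.load("w2.npz"))
for z in(88,92): print(z,least_squares(lambda q:proj(c,np.array([*q,z]))-(306,230),[676,-57]).x)
go(676,-57.5,110,-155)
```

```text
88 [671.98234252 -57.75214053]
92 [670.34879459 -58.28433557]
t 8.45 dp [-0.0469, -0.0162, 0.1194] rot [0.0005, -0.001, -0.0007] F [-0.2  0.5 -0.1] pos [626.8 -62.6 229.5] [ 1.80e+02 -1.00e-01 -1.55e+02]
```

```bash
python3 -m pendant '{"dp":[[-0.025,-0.008,0.02],[-0.0455,-0.0156,0.05],[-0.0455,-0.0156,0.09],[-0.0455,-0.0156,0.119],[-0.0455,-0.0156,0.125],[-0.0455,-0.0156,0.13],[-0.0455,-0.0156,0.133],[-0.0455,-0.0156,0.135]],"rotation":[[0,0,0],[0,0,0],[0,0,0],[0,0,0],[0,0,0],[0,0,0],[0,0,0],[0,0,0]]}' 0
```

```text
time: 9.45
tool_pos: [676.2, -57.2, 95.7]
tcp_rot: [-3.141, 0.001, -2.705]
contact_force: [0.9, -0.4, -0.1]
grip_width: 0.3
finger_force: 0.0
```

```bash
python3 -m pendant '{"dp":[[0,0,0.002],[0,0,0.004],[0,0,0.005],[0,0,0.006],[0,0,0.007],[0,0,0.007]],"rotation":[[0,0,0],[0,0,0],[0,0,0],[0,0,0],[0,0,0],[0,0,0]]}' 0
```

```text
time: 10.2
tool_pos: [676.0, -57.0, 88.0]
tcp_rot: [-3.141, 0.001, -2.705]
contact_force: [-0.4, 0.5, 3.8]
grip_width: 0.3
finger_force: 1.9
```

```bash
python3 -m pendant '{"dp":[[0,0,0.001],[0,0,0.002],[0,0,0.003],[0,0,0.004],[0,0,0.005],[0,0,0.005]],"rotation":[[0,0,0],[0,0,0],[0,0,0],[0,0,0],[0,0,0],[0,0,0]]}' 0
```

```text
time: 10.95
tool_pos: [676.1, -57.0, 86.0]
tcp_rot: [-3.14, 0.002, -2.705]
contact_force: [-7.2, 1.8, 20.0]
grip_width: 0.1
finger_force: 10.2
```

Force rises to 20 N at z = 86. Before counting this as bottomed out, I'll release in small steps to see where contact ends, since travel should be about 6 mm.

```bash
f() { grep -E "tool_pos|contact_force"; }
python3 -m pendant '{"dp":[[0,0,-0.002],[0,0,-0.004],[0,0,-0.004]],"rotation":[[0,0,0],[0,0,0],[0,0,0]]}' 0 | f
python3 -m pendant '{"dp":[[0,0,-0.0015],[0,0,-0.0015]],"rotation":[[0,0,0],[0,0,0]]}' 0 | f
python3 -m pendant '{"dp":[[0,0,-0.0015],[0,0,-0.0015]],"rotation":[[0,0,0],[0,0,0]]}' 0 | f
python3 -m pendant '{"dp":[[0,0,-0.0015],[0,0,-0.0015]],"rotation":[[0,0,0],[0,0,0]]}' 0 | f
python3 -m pendant '{"dp":[[0,0,-0.0015],[0,0,-0.0015]],"rotation":[[0,0,0],[0,0,0]]}' 0 | f
```

```text
tool_pos: [675.9, -57.0, 86.9]
contact_force: [0.6, 0.4, 4.2]
tool_pos: [675.9, -57.0, 88.2]
contact_force: [1.4, 0.6, 3.6]
tool_pos: [675.9, -57.0, 89.7]
contact_force: [1.7, -0.1, 3.1]
tool_pos: [675.7, -57.0, 91.2]
contact_force: [2.3, 0.0, 2.4]
tool_pos: [675.2, -57.0, 92.3]
contact_force: [-0.4, 0.3, 0.6]
```

The spring force runs from z of about 92 down to the hard stop at 86, so the button made its full 6 mm travel. I'll retreat and check the tab once more.

```bash
python3 -m pendant '{"dp":[[0,0,-0.02],[0,0,-0.06],[0,0,-0.11],[0.046,0.016,-0.138],[0.046,0.016,-0.138],[0.046,0.016,-0.138]],"rotation":[[0,0,0],[0,0,0],[0,0,0],[0,0,0],[0,0,0],[0,0,0]]}' 0
python3 - <<'E'
from h import *
from plant import vision
import cv2
c=vision.capture("wrist"); cv2.imwrite("pics/w3.png",cv2.resize(c["pixels"][80:280,235:435,::-1],None,fx=3,fy=3,interpolation=cv2.INTER_CUBIC))
E
```

```text
time: 13.08
tool_pos: [627.2, -61.9, 230.3]
tcp_rot: [3.141, -0.0, -2.706]
contact_force: [-0.1, -0.7, 0.3]
grip_width: 0.3
finger_force: 0.0
```

View pics/w3.png

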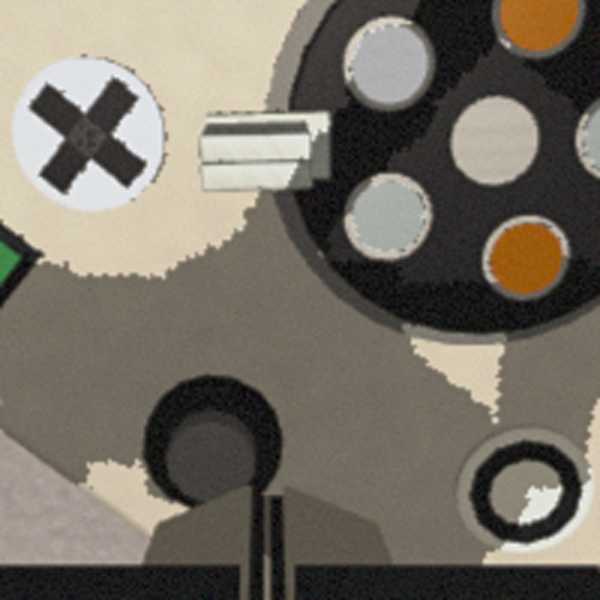

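The tab, at (255,160) in the crop, is unmoved and still points at the plus, at (88,133). The button, at (210,455), is free and the gripper touches nothing, so I'm handing in.

```bash
python3 -c "
from plant import workorder
print(workorder.close_job())"
```

```text
the job is handed in; nothing more can be done
None
```

The turret tab was pushed round to the plus marker (about 1° off by the wrist camera), the start button was pressed to its stop and released, and the job is handed in; no verdict was returned.

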